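# Tip a drawer front over onto the carpeted assembly board

## Robot

A 6-joint arm with a two-finger parallel gripper is mounted at the origin on the work surface. World frame = base frame: x ahead of the robot, y to its left, z up, the work surface at z = 0. Lengths are in m, angles in rad, forces in N, time in s.
With the tool pointing down it reaches from about 0.3 to 0.775 m from the base axis. Payload 14.6 kg.
Tool frame: the origin (TCP) lies at the very end of the fingers, on their centre line; the grasp point (between the pads) lies 19 mm behind it; z points along the fingers, x is the direction in which the jaws open and shut, and the axes are right-handed (so a half turn about z gives the same grasp; the last joint's range is limited). The gripper opens to 94 mm and grips with 3 to 60 N. Pads are 16 mm wide; open, the fingers measure 119 mm over their backs; the gripper's body (75 mm by 177 mm) begins 78 mm behind the grasp point.
Start: joints at [1.13, 0.3, 1.521, -0, 1.321, -0.067], TCP at [0.201, 0.512, 0.205] pointing down, gripper open.
Joint ranges: [-3.03, 3.03], [-0.79, 2.21], [0.23, 2.52], [-1.04, 4.18], [0, 3.07], [-2.55, 2.55]. Speed limits (rad/s): [2.22, 2.22, 2.57, 3.14, 3.14, 3.14].

## Interface

Orientations are given as [roll, pitch, yaw] about the fixed x, y, z axes, in that order (R = Rz(yaw) Ry(pitch) Rx(roll)).
In Python, from station import ctrl gives the robot as it stands.
- The arm moves only by the shell command python3 -m inch 'ROWS' [FORCE]. ROWS is JSON, one flat list of numbers, 7 for each row, row after row: the shift along the tool's x, y, z in cm, then the turn, a rotation vector about the tool's x, y, z in rad, then the opening, from 0 (shut) to 1 (fully open). In form: [tx, ty, tz, wx, wy, wz, claw, tx, ty, tz, wx, wy, wz, claw, ...]. A call has 1 to 20 rows; each row shifts and turns the commanded pose from where the row before left it, along the tool's axes as they then stand; what a row does not reach is not made up. A row lasts 1/8 s, in which the tool goes at most 62.5 mm and 10.7 degrees, less where a joint would pass 70% of its speed; a pose out of reach is approached as far as the arm can. A call is refused whole if a number of a shift passes 6.25 or a number of a turn 0.188, either way. A call with a gripper value outside its range is refused whole. The fingers move at their own pace and stop on an object; FORCE is the grip in N (left out, the last holds). Time passes only in rows, so rows that do not move let the fingers close. It gives the time, the measured TCP pose, the force and the opening at its end, in the units of the state.
- ctrl.get_obs(): the state, without advancing time (a new reading comes with each control period).
- ctrl.camera(name): name is "scene" or "top" or "wrist"; returns (picture, depth): 384x512x3 uint8, red, green, blue; 384x512 float32, m along the optical axis (not along the pixel's ray), 0 where there is no reading.
- ctrl.camera_params(name): a dict with "vertical_fov" (degrees; the focal length in pixels is half the picture's height over the tangent of half this angle, whatever the lens; pixels are square), "cx", "cy" (the principal point, pixels), "distortion" ([k1, k2, p1, p2, k3] as OpenCV has them; the pictures are not rectified), "camera_from_world" (4x4, takes a point from world to camera coordinates); the wrist camera has in their place "mount" (4x4, takes a point from camera to tool coordinates, whose origin is the TCP and whose axes are the tool frame's). Camera axes: x right, y down, z forward; pixel columns grow to the right and rows downward; lengths in m; the calibration is good to about 2 mm. A picture is of the moment at which its call begins: read the wrist's pose just before it. camera_params takes no time and is no camera call.
- ctrl.hand_in(): hands the job in, once; it reports no verdict.
Trained networks look in the newest picture that a camera, given by its name, has taken for a name from the list of things; names that differ only in an ending like _2 or _b are one class to them, and where a whole thing is asked for, a point or a joint stands for the part that bears it (a point fixed in the world has none). Each returns a list of dicts, best first, with "score" (0 to 1); they miss things now and then, are a little off and sometimes report something else, mostly with a low value. They report only what shows in the picture. A call takes as long as a camera call. They do not tell look-alikes from the thing itself.
- ctrl.spot_in(camera, label): "bbox" ([centre column, centre row, width, height] in pixels, round what is visible of it).
- ctrl.place_of(camera, label): "centre" ([column, row] in pixels: a listed point, or the origin of a listed thing).
The state is a dict: "time_s": time; "qpos": joint angles; "joint_vel": joint speeds; "tau": joint torques, N m; "ee_pos": TCP position; "eef_rot": TCP orientation; "force": force on the tool from outside, world axes, zero at the start; "moment": the same for the moment, N m; "grip_width": finger opening in m.
Only numpy, scipy, OpenCV 4.12 (cv2) and the standard library are available. Lean on these libraries where they do the work, as an engineer would, in place of code of your own. Each camera call takes 0.05 s, during which the arm holds its last target. There are 200 camera calls.

## Task

Turn the small framed drawer front over onto the carpeted assembly board without picking it up: push it across the bench with the fingertips until it butts against the board's edge, tip its near side up and over that edge so that it falls face down on the carpet, then push it on over the carpet until it is square and flush against the batten at the back of the board. Do not disturb the other things on the bench or on the ends of the board.

Things in the scene. Friction and masses are not known exactly. Their poses are not given: they have to be found in the camera images.
- front_mid (a point): Centre (half-way up) of the loose drawer front: light wooden panel, 100 mm along its x, 140 along y, 18 thick along z, 0.17 kg. A 24 mm wide frame surrounds a middle field sunk 6 mm into the face; the back is flat. Starts flat on the bench, face up (z up), x roughly towards the assembly board, 10 to 40 mm short of it and up to 0.2 rad out of square. Face down, z points down.
- front_far (a point): Middle of the drawer front's far edge (its +x edge, 50 mm from the centre), half-way up the thickness: the edge that butts against the board and on which the front is stood up. After the turn-over this edge is the one nearest the robot.
- front_near (a point): Middle of the near edge (-x edge, 50 mm from the centre), half-way up the thickness. A finger-pull rebate, 10 mm high and 12 deep, runs under it, so that it is a lip 8 mm thick, 10 to 18 mm over the bench. Push on the lip at about 8 N against the board; fingertips that rise slowly, still pressing, take it up by friction until they can get under it. After the turn-over it leads, to the batten.
- board_edge (a point): Middle of the top of the assembly board's front edge, 18 mm above the bench. The board is a fixed slab 18 mm high (plywood with grey carpet on top), 400 mm along y; its front face is a plain vertical wall. x points from the edge over the board to the batten, away from the robot; y along the edge; z up.
- batten_face (a point): Foot of the batten's front face, at carpet height, in the middle of the board's length; same axes as the board's edge. The batten is a fixed strip 20 mm high above the carpet and 400 mm long, along the back of the board; its face is 118 mm from the board's front edge, so that the front lies wholly on the carpet.
- tape_roll: Leave alone: roll of edging tape, ring of 84 mm outside diameter, 22 mm high, flat on the +y end of the board. Origin: centre of its underside.
- screw_box: Leave alone: open carton of screws, 75 x 60 x 32 mm, on the -y end of the board. Origin: centre of its underside.
- glue: Leave alone: white glue bottle, 58 mm across, 170 mm high, on the bench to the +y side. Origin: centre of its underside.
- driver: Leave alone: screwdriver lying on the bench to the -y side. Origin: underside, near its middle.
- offcut: Leave alone: plain wooden offcut, 75 x 55 x 16 mm, flat on the bench on the -y side of the drawer front. Origin: centre of its underside.
- square: Leave alone: try square lying on the bench on the +y side, aluminium stock 100 mm long, steel blade 150 mm. Origin: underside of the stock's middle.
- tin: Leave alone: tin, 84 mm across, 110 mm high, standing on the bench off one end of the board. Origin: centre of its underside.
- pot: Leave alone: red plastic glue pot, 72 mm across, 75 mm high, standing on the bench off one end of the board. Origin: centre of its underside.
Things that resemble listed ones, but are neither listed nor needed, are in the scene too. What is shaped like the part that bears front_mid but red is not meant.

How it is judged:
On the way, in this order (a step that is already met when the one before it is completed fails the run):
1. the front lies flat with its far edge butted against the board's front edge (x of front_far in the frame of board_edge above -0.008 m and angle between front_mid's own z axis and vertical below 0.15 rad), for 0.05 s.
2. the front stands up on its far edge against the board's edge (angle between front_mid's own z axis and vertical between 1 and 1.9 rad and height (world z) of front_far below 0.035 m and x of front_far in the frame of board_edge between -0.05 and 0.01 m), for 0.05 s.
3. the front lies face down on the board (angle between front_mid's own z axis and vertical above 3 rad and x of front_mid in the frame of board_edge above 0 m), for 0.1 s.
At the end, for the whole second after the job is handed in: The drawer front rests flat and still, face down on the carpet, its leading edge within 6 mm of the batten's face and parallel to it within 4 degrees (angle between front_mid's own z axis and vertical above 3.04 rad and z of front_mid in the frame of batten_face between 0.005 and 0.013 m and x of front_near in the frame of batten_face between -0.006 and 0.004 m and angle between the y axis of front_mid and the y axis of batten_face, either way round below 0.07 rad and linear speed of front below 0.02 m/s); the robot touches nothing.
It fails at once if the front is lifted or carried: its middle higher than standing on edge needs (85 mm) (height (world z) of front_mid above 0.085 m).
It fails at once if the front is turned anywhere but on the board's edge: while tilted, its far edge leaves the board's edge by more than 70 mm or rises above 65 mm (angle between front_mid's own z axis and vertical between 0.4 and 2.7 rad and (x of front_far in the frame of board_edge below -0.07 m or x of front_far in the frame of board_edge above 0.07 m or height (world z) of front_far above 0.065 m)).
It fails at once if one of the other things is moved by more than 15 mm (distance of any of tape_roll, screw_box, glue, driver, offcut, square, tin, pot from where it was at the start of the episode above 0.015 m).
It also fails if it takes over 69 s, if anything falls off the work surface, if the arm or the gripper's body presses on something with over 40 N, if the wrist force passes 120 N, or if a joint passes its speed limit or range.

## Working session

There is one attempt and no reset: what is moved stays moved. The work goes in short steps, Python scripts to look and compute and a shell command to move; the robot and the scene stay as the last step left them, time stands still between calls to the robot, and variables do not carry over. Pictures are saved under pics/ and viewed, about 8 in all and at most 12, crops included, and the job is handed in when it is done.

```bash
mkdir -p pics; ls; cat > h.py <<'E'
import numpy as np, cv2
from station import ctrl
def K(cam):
    p=ctrl.camera_params(cam); f=192/np.tan(np.radians(p["vertical_fov"])/2)
    return p,np.array([[f,0,p["cx"]],[0,f,p["cy"]],[0,0,1.]]),np.array(p["distortion"],float)
def ray(cam,px):
    p,k,d=K(cam); u=cv2.undistortPoints(np.array([[px]],float),k,d)[0,0]
    T=np.linalg.inv(np.array(p["camera_from_world"])); return T[:3,3],T[:3,:3]@np.array([u[0],u[1],1.])
def onz(cam,px,z):
    o,r=ray(cam,px); return o+r*(z-o[2])/r[2]
def save(n,im,s=1):
    cv2.imwrite("pics/"+n,cv2.resize(im[:,:,::-1],None,fx=s,fy=s,interpolation=cv2.INTER_CUBIC))
E
python3 - <<'E'
from h import *
o=ctrl.get_obs(); print({k:np.round(v,3).tolist() for k,v in o.items()})
zs=dict(front_mid=.009,front_far=.009,front_near=.009,board_edge=.018,batten_face=.018,tape_roll=.018,screw_box=.018)
for c in ("top","scene"):
    im,d=ctrl.camera(c); save(c+"0.png",im,1.5)
    for l in ["front_mid","front_far","front_near","board_edge","batten_face","tape_roll","screw_box","glue","driver","offcut","square","tin","pot"]:
        for r in ctrl.place_of(c,l)[:2]: print(c,l,np.round(r["score"],2),np.round(r["centre"]),np.round(onz(c,r["centre"],zs.get(l,0)),3))
E
```

```text
pics
{'time_s': 0.0, 'qpos': [1.13, 0.3, 1.522, -0.0, 1.321, -0.067], 'joint_vel': [-0.001, -0.001, 0.0, -0.0, 0.001, 0.001], 'tau': [0.004, -53.185, -35.272, 0.071, 0.025, -0.0], 'ee_pos': [0.201, 0.512, 0.205], 'eef_rot': [-3.142, 0.001, 1.197], 'force': [-0.261, 0.979, 0.115], 'moment': [0.019, 0.005, 0.03], 'grip_width': 0.094}
top front_mid 0.95 [139. 256.] [0.243 0.394 0.009]
top front_mid 0.89 [231. 184.] [0.497 0.065 0.009]
top front_far 0.77 [232. 173.] [0.539 0.062 0.009]
top front_far 0.67 [133. 256.] [0.242 0.419 0.009]
top front_near 0.96 [238. 199.] [0.444 0.039 0.009]
top front_near 0.68 [154. 251.] [0.26  0.343 0.009]
top board_edge 0.73 [185. 154.] [0.607 0.228 0.018]
top board_edge 0.7 [231. 164.] [0.571 0.062 0.018]
top batten_face 0.83 [224. 132.] [0.686 0.088 0.018]
top tape_roll 0.42 [272. 139.] [ 0.661 -0.083  0.018]
top screw_box 0.9 [271. 137.] [ 0.668 -0.08   0.018]
top glue 0.76 [130. 202.] [0.436 0.433 0.   ]
top driver 0.67 [384. 196.] [ 0.452 -0.494  0.   ]
top offcut 0.75 [282. 177.] [ 0.525 -0.12   0.   ]
top offcut 0.43 [231. 164.] [0.572 0.064 0.   ]
[... 268 characters left out ...]
4.] [0.508 0.051 0.009]
scene front_far 0.57 [286. 208.] [0.542 0.058 0.009]
scene front_near 0.79 [264. 198.] [0.459 0.054 0.009]
scene front_near 0.65 [286. 208.] [0.544 0.058 0.009]
scene board_edge 0.91 [296. 209.] [0.576 0.062 0.018]
scene batten_face 0.96 [332. 225.] [0.697 0.064 0.018]
scene tape_roll 0.76 [331. 191.] [0.607 0.214 0.018]
scene screw_box 0.57 [289. 250.] [ 0.666 -0.096  0.018]
scene glue 0.63 [323. 152.] [0.432 0.455 0.   ]
scene driver 0.93 [111. 298.] [ 0.43 -0.48 -0.  ]
scene offcut 0.74 [239. 242.] [ 0.529 -0.14   0.   ]
scene square 0.85 [304. 176.] [0.476 0.258 0.   ]
scene tin 0.81 [363. 167.] [0.606 0.451 0.   ]
scene pot 0.81 [177. 328.] [ 0.611 -0.43   0.   ]
```

```bash
python3 - <<'E'
import cv2
a=cv2.imread('pics/top0.png'); 
b=cv2.resize(a[165:330,225:495],None,fx=2.9,fy=2.9,interpolation=cv2.INTER_CUBIC); cv2.imwrite('pics/topc.png',b); print(b.shape)
E
```

```text
(478, 783, 3)
```

View pics/top0.png

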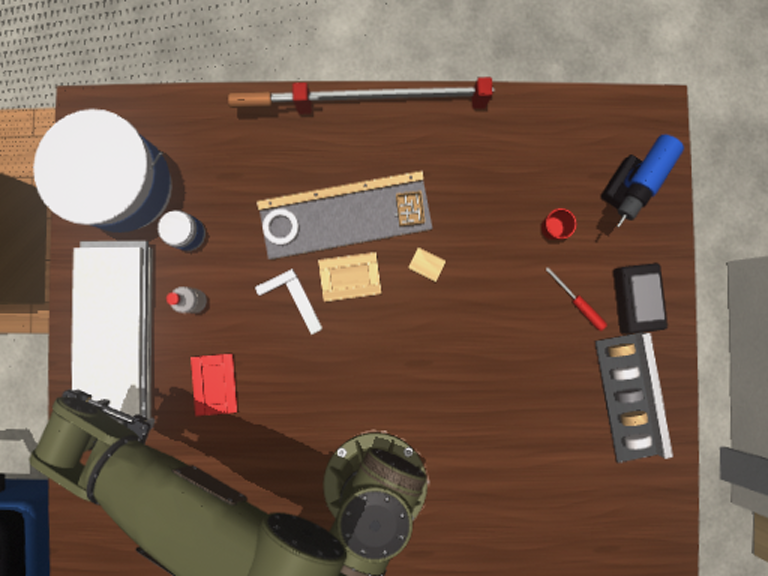

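View pics/topc.png

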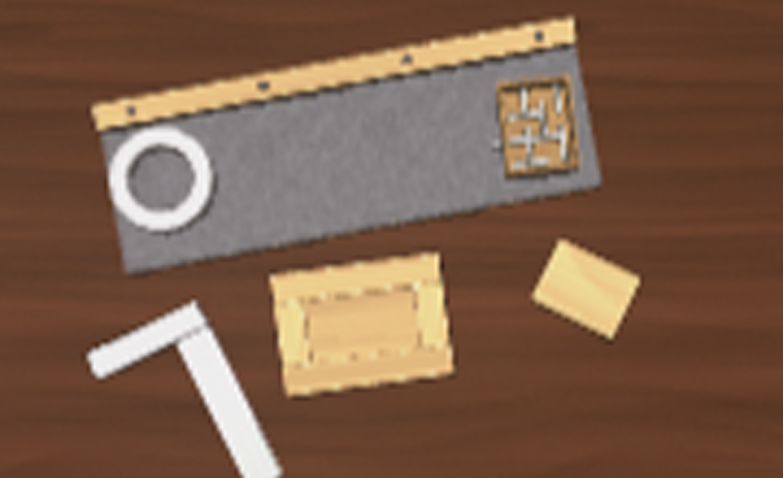

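The front is the pale framed panel at about (350,277) in the 1.5x picture. The red panel at (214,384) is the look-alike. The plain block at (427,264) is the offcut. Next I'll convert the corners to world positions.

```bash
python3 - <<'E'
from h import *
P=dict(bl=(127,272,.018),br=(600,186,.018),tl=(105,131,.018),tr=(577,47,.018),f0=(270,275,.018),f1=(438,254,.018),f2=(453,370,.018),f3=(288,396,.018),sq=(203,318,.01),sq2=(88,355,.01),sqb=(280,478,.003),tape=(213,180,.04),box=(497,160,.05),box2=(503,172,.05),off=(532,297,.016),off2=(612,338,.016))
W={}
for k,(x,y,z) in P.items():
    px=((x/2.9+225)/1.5,(y/2.9+165)/1.5); W[k]=onz("top",px,z); print(k,np.round(W[k],3))
def ang(a,b): v=b-a; return np.arctan2(v[1],v[0])
print("board y ang",ang(W['br'],W['bl'])-np.pi/2,ang(W['tr'],W['tl'])-np.pi/2,np.linalg.norm(W['br']-W['bl']))
print("front yang",ang(W['f1'],W['f0'])-np.pi/2,ang(W['f2'],W['f3'])-np.pi/2,'x',ang(W['f3'],W['f0']),ang(W['f2'],W['f1']), np.mean([W[k] for k in('f0','f1','f2','f3')],0), [np.linalg.norm(W[a]-W[b]) for a,b in (('f0','f1'),('f1','f2'),('f2','f3'),('f3','f0'))])
print("edge mid",(W['bl']+W['br'])/2)
p=ctrl.camera_params("wrist"); print(np.round(p["mount"],3),p["vertical_fov"])
E
```

```text
bl [0.54  0.25  0.018]
br [ 0.61  -0.141  0.018]
tl [0.657 0.269 0.018]
tr [ 0.726 -0.123  0.018]
f0 [0.537 0.132 0.018]
f1 [ 0.554 -0.007  0.018]
f2 [ 0.458 -0.019  0.018]
f3 [0.437 0.117 0.018]
sq [0.502 0.188 0.01 ]
sq2 [0.472 0.283 0.01 ]
sqb [0.37  0.125 0.003]
tape [0.613 0.176 0.04 ]
box [ 0.626 -0.055  0.05 ]
box2 [ 0.617 -0.06   0.05 ]
off [ 0.518 -0.084  0.016]
off2 [ 0.484 -0.15   0.016]
board y ang 0.17603764944877942 0.17360149132508296 0.3967658161069163
front yang 0.11987592180183415 0.15105883966979605 x 0.1465792706124523 0.12278628861184111 [0.49640792 0.05586317 0.018     ] [np.float64(0.13938322692591437), np.float64(0.09646262287003714), np.float64(0.13703999301023012), np.float64(0.10077075478538157)]
edge mid [0.57482861 0.05430672 0.018     ]
[[ 1.     0.001  0.     0.001]
 [-0.001  0.971  0.239 -0.069]
 [-0.    -0.239  0.971 -0.181]
 [ 0.     0.     0.     1.   ]] 71.97693306721264
```

```bash
python3 -m inch '[-3.05,3.02,0,0,0,0,1,-3.05,3.02,0,0,0,0,1,-3.05,3.02,0,0,0,0,1,-3.05,3.02,0,0,0,0,1,-3.05,3.02,0,0,0,0,1,-3.05,3.02,0,0,0,0,1,-3.05,3.02,0,0,0,0,1,-3.05,3.02,0,0,0,0,1,-3.05,3.02,0,0,0,0,1,-3.05,3.02,0,0,0,0,1,-3.05,3.02,0,0,0,0,1,-3.05,3.02,0,0,0,0,1,0,0,0,0,0,-0.137,1,0,0,0,0,0,-0.137,1,0,0,0,0,0,-0.137,1,0,0,0,0,0,-0.138,1,0,0,0,-0.116,0,0,1,0,0,0,-0.116,0,0,1,0,0,0,-0.117,0,0,1,0,0,0,0,0,0,1]'
cat >> h.py <<'E'
from scipy.spatial.transform import Rotation as Ro
E0=np.array([.575,.054,.018]); PSI=.175
def state():
    o=ctrl.get_obs(); R=Ro.from_euler("xyz",o["eef_rot"]).as_matrix(); p=np.array(o["ee_pos"])
    B=Ro.from_euler("z",PSI).as_matrix(); q=B.T@(p-E0); q[2]=p[2]
    t=B.T@R
    print("t",round(o["time_s"],2),"board-frame mm",np.round(q*1e3,1),"tilt",np.round(np.arctan2((B.T@R)[0,2],-(B.T@R)[2,2]),3),"xt",np.round(t[:,0],3),"F",np.round(B.T@np.array(o["force"]),1))
    return q,t
def want(u,v,z):   # tool-axis shift in cm to get TCP to (u,v,z) mm
    q,t=state(); print("shift cm",np.round(t.T@(np.array([u,v,z])-q*1e3)/10,2))
def wpix(px,z):    # wrist pixel -> board frame on plane z
    o=ctrl.get_obs(); p,k,d=K("wrist"); u=cv2.undistortPoints(np.array([[px]],float),k,d)[0,0]
    R=Ro.from_euler("xyz",o["eef_rot"]).as_matrix(); M=np.array(p["mount"])
    c=np.array(o["ee_pos"])+R@M[:3,3]; r=R@M[:3,:3]@np.array([u[0],u[1],1]); w=c+r*(z-c[2])/r[2]
    q=Ro.from_euler("z",PSI).as_matrix().T@(w-E0); return np.round(q*1e3,1)
E
python3 - <<'E'
from h import *
want(-170,15,6)
im,d=ctrl.camera("wrist"); save("w1.png",im,1.5)
for l in ["front_mid","front_far","front_near","board_edge","batten_face"]:
    for r in ctrl.place_of("wrist",l)[:1]: print(l,round(r["score"],2),np.round(r["centre"]),wpix(r["centre"],.018))
E
```

```text
time_s: 3.9
ee_pos: [0.4038, 0.0388, 0.2056]
eef_rot: [2.792, 0.0, 1.746]
force: [-0.5, 0.6, -0.3]
grip_width: 0.0937
t 3.9 board-frame mm [-171.2   14.8  205.6] tilt 0.349 xt [ 0.  1. -0.] F [-0.4  0.7 -0.3]
shift cm [ 0.02 -6.72 18.79]
front_mid 0.79 [255. 184.] [-85.   16.6   0. ]
front_far 0.69 [254. 213.] [-29.4  14.    0. ]
front_near 0.63 [260. 157.] [-129.7   23.     0. ]
board_edge 0.67 [249. 230.] [6.2 5.6 0. ]
batten_face 0.61 [249. 275.] [123.6   4.4   0. ]
```

View pics/w1.png

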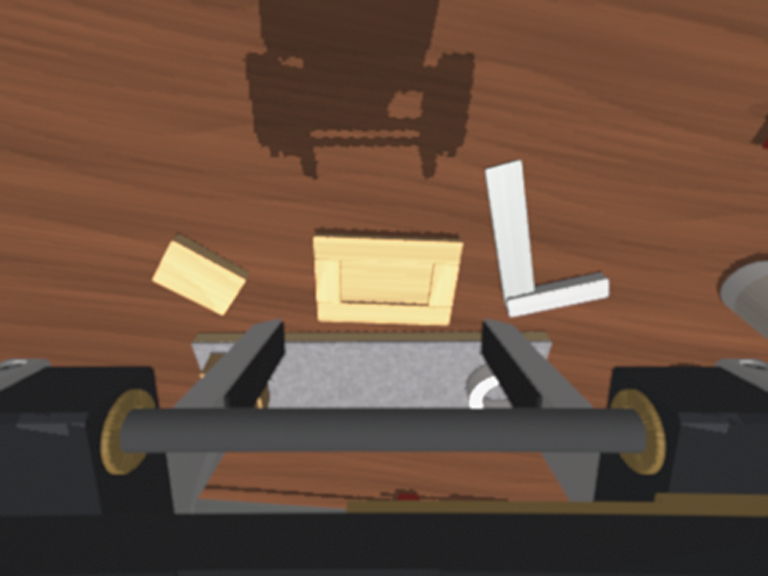

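The front is at (388,280) in the wrist view, with its near lip along the row-238 line and the board edge at row 340. It is well centred between the fingers. I'll measure, then descend.

```bash
python3 - <<'E'
from h import *
for n,x,y in (("nearR",314,235),("nearL",462,241),("farR",320,324),("farL",448,325),("edgeR",195,343),("edgeL",550,343),("edge",384,343)): print(n,wpix((x/1.5,y/1.5),.018))
E
python3 -m inch '[0,-1.12,3.12,0,0,0,1,0,-1.12,3.12,0,0,0,1,0,-1.12,3.12,0,0,0,1,0,-1.12,3.12,0,0,0,1,0,-1.12,3.12,0,0,0,1,0,-0.75,2.2,0,0,0,1,0,0,0,0,0,0,1]'
python3 -c "
from h import *
want(-170,15,6)"
```

```text
nearR [-129.7  -47.8    0. ]
nearL [-123.5   90.9    0. ]
farR [-23.2 -51.4   0. ]
farL [-21.8  87.2   0. ]
edgeR [   3.8 -192.7    0. ]
edgeL [  3.9 203.3   0. ]
edge [ 4.2 17.9  0. ]
time_s: 5.08
ee_pos: [0.4049, 0.0393, 0.0151]
eef_rot: [2.797, -0.001, 1.746]
force: [-0.1, 0.1, 0.8]
grip_width: 0.0943
t 5.08 board-frame mm [-170.    15.1   15.1] tilt 0.345 xt [-0.     1.     0.001] F [-0.1  0.1  0.8]
shift cm [-0.01 -0.31  0.86]
```

```bash
python3 -m inch '[0.2,-0.15,0.43,0,0,0,1,0.2,-0.15,0.4,0,0,0,1,0,0.94,0.34,0,0,0,1,0,0.94,0.34,0,0,0,1,0,0.5,0.18,0,0,0,1,0,0,0,0,0,0,1]'
python3 -c "
from h import *
want(-106,19,6)"
```

```text
time_s: 5.82
ee_pos: [0.4303, 0.0476, 0.0077]
eef_rot: [2.793, -0.0, 1.746]
force: [0.1, 0.5, 0.2]
grip_width: 0.0943
t 5.83 board-frame mm [-143.6   18.9    7.7] tilt 0.349 xt [-0.  1.  0.] F [0.2 0.5 0.2]
shift cm [0.01 3.48 1.45]
```

```bash
python3 -m inch '[0,-0.07,0.2,0,0,0,1,0,0.56,0.21,0,0,0,1,0,0.56,0.21,0,0,0,1,0,0.56,0.21,0,0,0,1,0,0.56,0.21,0,0,0,1,0,0.56,0.21,0,0,0,1,0,0,0,0,0,0,1]'
python3 - <<'E'
from h import *
want(-106,19,6)
im,d=ctrl.camera("wrist"); save("w2.png",im[100:340,100:420],2.4)
for l in ["front_mid","front_far","front_near","board_edge"]:
    for r in ctrl.place_of("wrist",l)[:1]: print(l,round(r["score"],2),np.round(r["centre"]),wpix(r["centre"],.018))
E
```

```text
time_s: 6.7
ee_pos: [0.4599, 0.0528, 0.0053]
eef_rot: [2.792, 0.0, 1.746]
force: [-0.2, 0.7, 0.3]
grip_width: 0.094
t 6.7 board-frame mm [-113.6   18.8    5.3] tilt 0.349 xt [-0.  1. -0.] F [-0.1  0.7  0.3]
shift cm [0.01 0.73 0.19]
front_mid 0.89 [254. 275.] [-71.5  18.8  -0. ]
front_far 0.96 [254. 313.] [-21.6  19.3  -0. ]
front_near 0.83 [256. 236.] [-112.9   20.2   -0. ]
board_edge 0.78 [237. 329.] [ 4.1  2.9 -0. ]
```

View pics/w2.png

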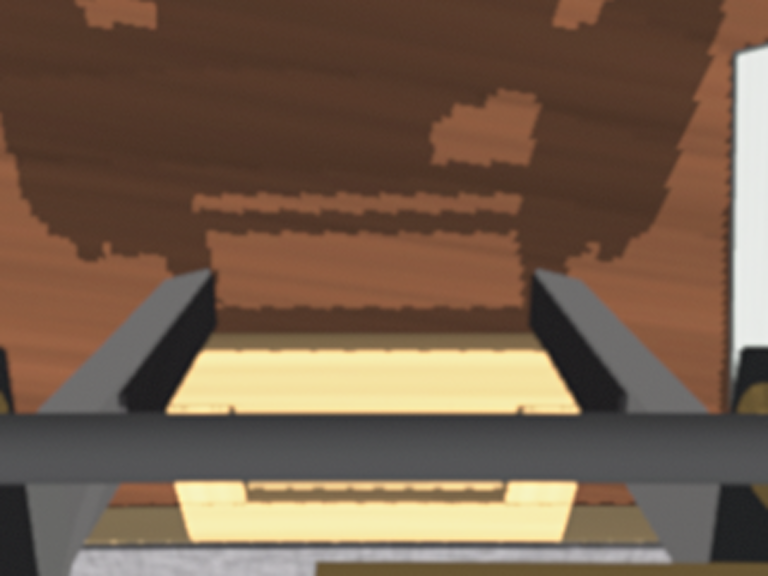

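```bash
python3 - <<'E'
from h import *
for n,x,y,z in (("tip back L",210,272,.008),("tip back R",535,270,.008),("near top",384,350,.018),("near bot lip",384,334,.010),("far top",384,542,.018),("board e",650,545,.018),("wall base",384,505,0)): print(n,wpix((x/2.4+100,y/2.4+100),z))
q,t=state()
p,k,d=K("wrist"); M=np.linalg.inv(np.array(p["mount"]))
for y in(-.008,0,.008):
  P=np.array([[-.047,y,0],[.047,y,0]]); C=P@M[:3,:3].T+M[:3,3]
  print(y,((cv2.projectPoints(C,np.zeros(3),np.zeros(3),k,d)[0][:,0]-100)*2.4).round())
E
```

```text
tip back L [-124.6  -27.1  -10. ]
tip back R [-125.3   66.8  -10. ]
near top [-103.2   23.3   -0. ]
near bot lip [-101.9   23.5   -8. ]
far top [-0.5 24.5 -0. ]
board e [  0.9 126.5  -0. ]
wall base [  4.2  24.8 -18. ]
t 6.95 board-frame mm [-114.1   18.9    5.3] tilt 0.349 xt [-0.  1. -0.] F [-0.3  0.3  0.4]
-0.008 [[212. 268.]
 [526. 268.]]
0 [[213. 294.]
 [525. 294.]]
0.008 [[215. 318.]
 [523. 318.]]
```

The front is within a few millimetres of butting. I'll push on gently and watch the force.

```bash
python3 -m inch '[0,0.28,0.1,0,0,0,1,0,0.28,0.1,0,0,0,1,0,0,0,0,0,0,1]'
python3 -c "
from h import *
state()"
```

```text
time_s: 7.32
ee_pos: [0.4655, 0.0538, 0.0053]
eef_rot: [2.792, 0.0, 1.746]
force: [-0.5, 0.5, -0.2]
grip_width: 0.0939
t 7.33 board-frame mm [-107.9   18.8    5.3] tilt 0.349 xt [-0.  1. -0.] F [-0.4  0.5 -0.2]
```

```bash
python3 -m inch '[0,0.28,0.1,0,0,0,1,0,0.19,0.07,0,0,0,1,0,0,0,0,0,0,1]'
python3 -c "
from h import *
state()"
```

```text
time_s: 7.7
ee_pos: [0.4671, 0.0546, 0.0035]
eef_rot: [2.8, -0.001, 1.747]
force: [-16.9, -4.0, 3.9]
grip_width: 0.0938
t 7.7 board-frame mm [-106.2   19.4    3.5] tilt 0.341 xt [-0.001  1.     0.001] F [-17.3  -1.    3.9]
```

Butted at 17 N. I'll ease off a little and rise slowly while pressing.

```bash
python3 -m inch '[0,-0.03,-0.22,0,0,0,1,0,0.03,-0.2,0,0,0,1,0,0.07,-0.19,0,0,0,1,0,0,0,0,0,0,1]'
python3 -c "
from h import *
state()"
```

```text
time_s: 8.2
ee_pos: [0.4667, 0.0545, 0.0101]
eef_rot: [2.798, -0.001, 1.747]
force: [-9.4, -1.2, -0.9]
grip_width: 0.094
t 8.2 board-frame mm [-106.6   19.4   10.1] tilt 0.344 xt [-0.001  1.     0.001] F [-9.5  0.4 -0.9]
```

```bash
python3 -m inch '[0,0.07,-0.19,0,0,0,1,0,0.07,-0.19,0,0,0,1,0,0.08,-0.18,0,0,0,1,0,0.08,-0.18,0,0,0,1,0,0,0,0,0,0,1]'
python3 - <<'E'
from h import *
state()
im,d=ctrl.camera("wrist"); save("w3.png",im[100:340,100:420],2.4)
E
```

```text
time_s: 8.82
ee_pos: [0.467, 0.0545, 0.0181]
eef_rot: [2.798, -0.001, 1.747]
force: [-10.6, -0.2, -1.2]
grip_width: 0.0937
t 8.82 board-frame mm [-106.3   19.3   18.1] tilt 0.344 xt [-0.001  1.     0.001] F [-10.5   1.7  -1.2]
```

View pics/w3.png

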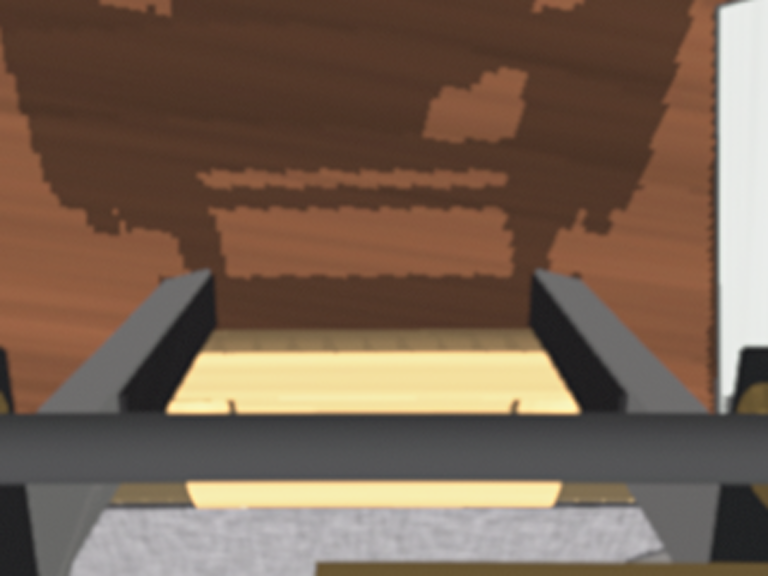

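The near lip rises with the fingers, about 8° so far. I'll continue along the arc with a little more tilt.

```bash
python3 -m inch '[0,0.24,-0.45,-0.03,0,0,1,0,0.25,-0.44,-0.03,0,0,1,0,0.27,-0.43,-0.03,0,0,1,0,0.28,-0.42,-0.03,0,0,1,0,0,0,0,0,0,1]'
python3 - <<'E'
from h import *
state()
E
```

```text
time_s: 9.5
ee_pos: [0.4717, 0.055, 0.0393]
eef_rot: [2.673, -0.0, 1.746]
force: [-3.1, 0.7, 0.4]
grip_width: 0.0941
t 9.5 board-frame mm [-101.5   18.9   39.3] tilt 0.469 xt [-0.  1.  0.] F [-2.9  1.3  0.4]
```

```bash
python3 - <<'E'
from h import *
im,d=ctrl.camera("wrist"); save("w4.png",im[100:340,100:420],2.4)
E
```

```text
(no output)
```

View pics/w4.png

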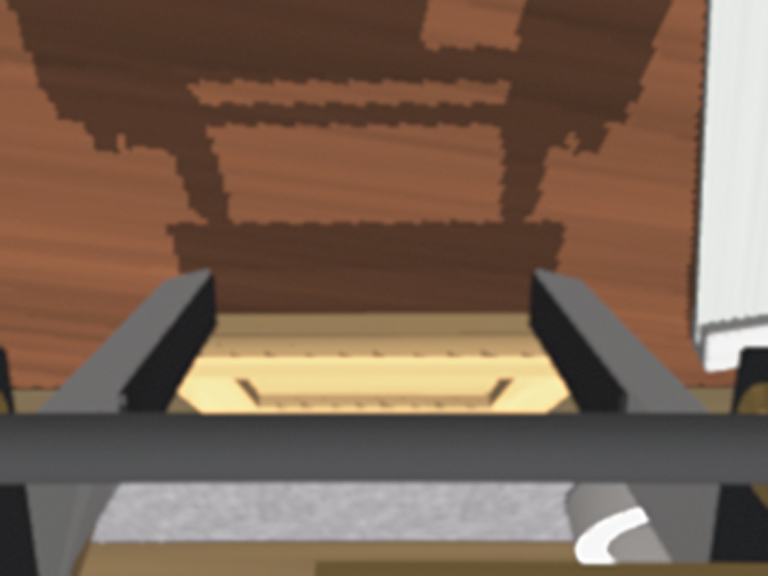

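The front is at about 20° with the lip resting on the fingertips. Next stretch is to about 45°.

```bash
python3 -m inch '[0,0.73,-0.27,-0.025,0,0,1,0,0.7,-0.29,-0.025,0,0,1,0,0.72,-0.29,0,0,0,1,0,0.72,-0.29,0,0,0,1,0,0.72,-0.29,0,0,0,1,0,0,0,0,0,0,1]'
python3 - <<'E'
from h import *
want(-36.5,19,89.4)
im,d=ctrl.camera("wrist"); save("w5.png",im[100:340,100:420],2.4)
E
```

```text
time_s: 10.3
ee_pos: [0.4968, 0.0593, 0.0699]
eef_rot: [2.621, 0.0, 1.746]
force: [-1.4, -0.0, 0.0]
grip_width: 0.0938
t 10.3 board-frame mm [-76.1  18.8  69.9] tilt 0.52 xt [-0.  1. -0.] F [-1.3  0.2  0. ]
shift cm [0.01 4.41 0.27]
```

View pics/w5.png

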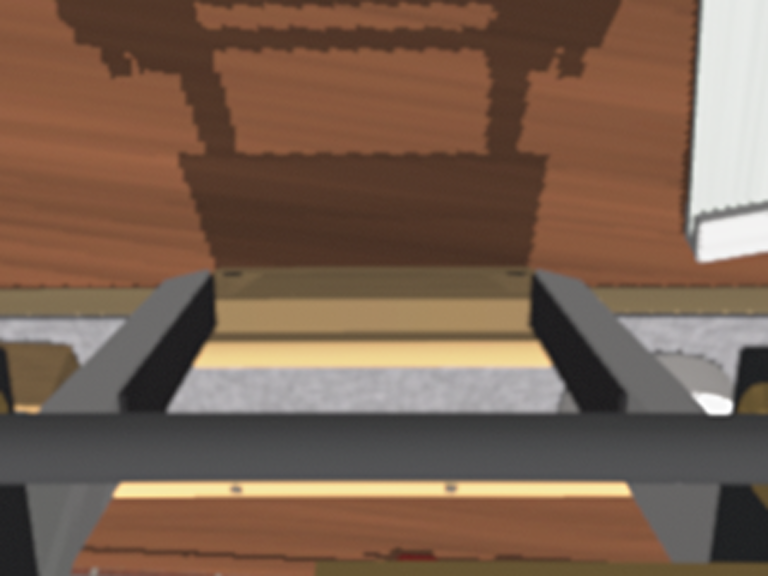

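```bash
python3 -m inch '[0,0.8,-0.04,0,0,0,1,0,0.8,-0.04,0,0,0,1,0,0.75,-0.02,0,0,0,1,0,0.72,0.1,0,0,0,1,0,0.67,0.14,0,0,0,1,0,0.67,0.14,0,0,0,1,0,0.71,0.36,0,0,0,1,0,0.71,0.38,0,0,0,1,0,0,0,0,0,0,1]'
python3 - <<'E'
from h import *
want(-12.4,19,90)
im,d=ctrl.camera("wrist"); save("w6.png",im[100:340,100:420],2.4)
E
```

```text
time_s: 11.48
ee_pos: [0.5514, 0.069, 0.0892]
eef_rot: [2.623, -0.0, 1.746]
force: [-1.0, 0.6, -0.5]
grip_width: 0.0942
t 11.47 board-frame mm [-20.6  18.9  89.2] tilt 0.519 xt [-0.  1.  0.] F [-0.9  0.8 -0.5]
shift cm [0.01 0.76 0.34]
```

View pics/w6.png

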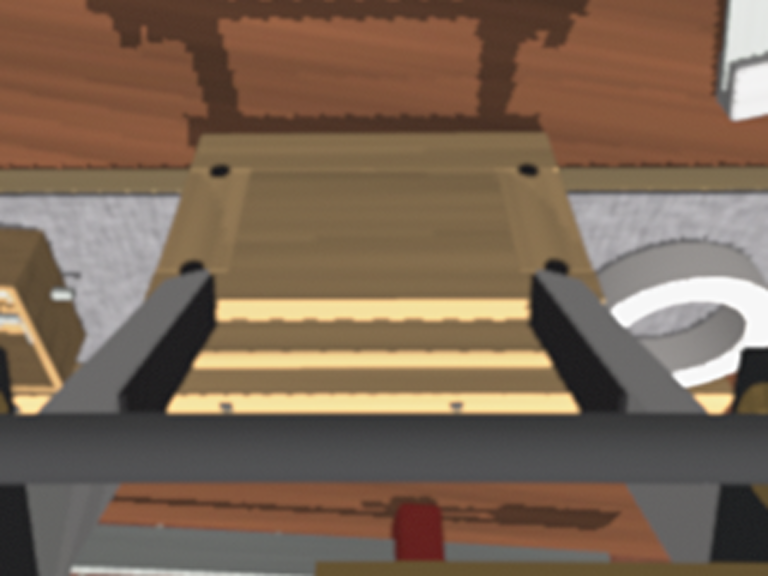

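The front stands at about 83°, square and clear of the tape and carton. Next I'll push it over.

```bash
python3 -m inch '[0,0.52,0.3,0,0,0,1,0,0.52,0.3,0,0,0,1,0,0.52,0.3,0,0,0,1,0,0.52,0.3,0,0,0,1,0,0.52,0.3,0,0,0,1,0,0.52,0.3,0,0,0,1,0,0,0,0,0,0,1]'
python3 - <<'E'
from h import *
state()
im,d=ctrl.camera("wrist"); save("w7.png",im[100:340,100:420],2.4)
E
```

```text
time_s: 12.4
ee_pos: [0.5865, 0.0753, 0.0887]
eef_rot: [2.623, -0.0, 1.746]
force: [-0.5, 0.3, -0.2]
grip_width: 0.0939
t 12.4 board-frame mm [15.1 18.9 88.7] tilt 0.518 xt [-0.  1.  0.] F [-0.4  0.4 -0.2]
```

View pics/w7.png

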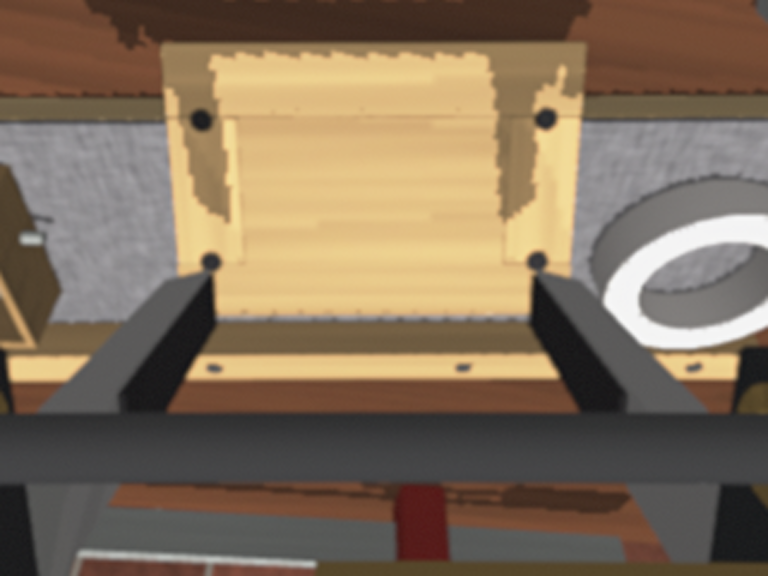

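The front has gone over and appears flat, face down, overhanging the board edge. Next I'll lift away, go back behind it, and measure.

```bash
python3 -m inch '[0,-2.6,-1.5,0,0,0,1,0,-2.6,-1.5,0,0,0,1,0,-2.6,-1.5,0,0,0,1,0,-2.6,-1.5,0,0,0,1,0,0,0,0,0,0,1]'
python3 - <<'E'
from h import *
want(-70,19,28)
im,d=ctrl.camera("wrist"); save("w8.png",im,1.5)
for n,l,z in (("far pt","front_far",.027),("near pt","front_near",.027),("mid","front_mid",.027),("edge","board_edge",.018),("bat","batten_face",.018)):
    for r in ctrl.place_of("wrist",l)[:1]: print(l,round(r["score"],2),np.round(r["centre"]),wpix(r["centre"],z), d[int(r["centre"][1]),int(r["centre"][0])])
E
```

```text
time_s: 13.08
ee_pos: [0.467, 0.0541, 0.0896]
eef_rot: [2.623, -0.0, 1.746]
force: [-0.3, 0.1, -0.0]
grip_width: 0.0939
t 13.07 board-frame mm [-106.4   18.9   89.6] tilt 0.519 xt [0. 1. 0.] F [-0.2  0.1 -0. ]
shift cm [0.01 0.11 7.15]
front_far 0.94 [254. 224.] [-25.7  18.1   9. ] 0.29068056
front_near 0.56 [255. 272.] [77.6 20.2  9. ] 0.07736171
front_mid 0.62 [257. 249.] [22.8 21.9  9. ] 0.30687082
```

View pics/w8.png

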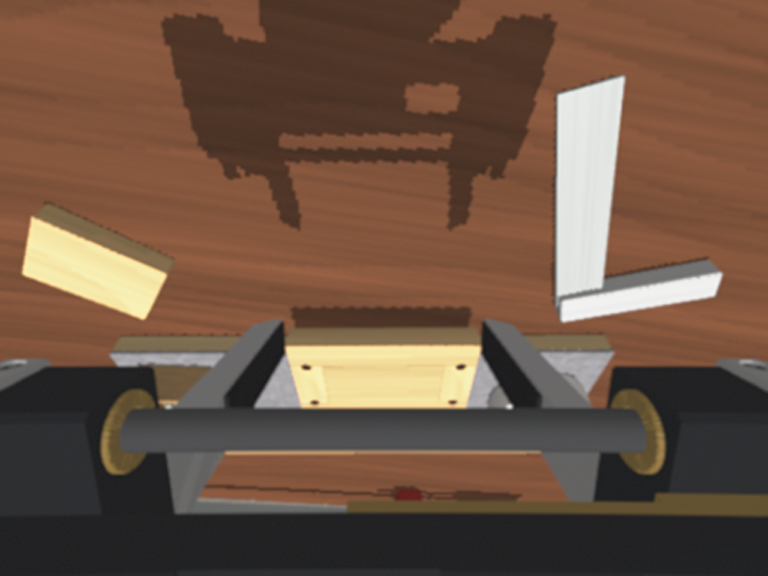

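```bash
python3 -m inch '[0,0,0,0.165,0,0,1,0,0,0,0.165,0,0,1,0,0.67,1.39,0,0,0,1,0,0.67,1.39,0,0,0,1,0,0.67,1.39,0,0,0,1,0,0.67,1.39,0,0,0,1,0,0.67,1.39,0,0,0,1,0,0,0,0,0,0,1]'
python3 -c "
from h import *
want(8,19,28)"
```

```text
time_s: 14.38
ee_pos: [0.5133, 0.0624, 0.0266]
eef_rot: [2.955, -0.0, 1.746]
force: [0.5, 0.3, -0.2]
grip_width: 0.0942
t 14.38 board-frame mm [-59.3  19.   26.6] tilt 0.187 xt [-0.  1.  0.] F [ 0.6  0.2 -0.2]
shift cm [-0.    6.63  1.11]
```

```bash
python3 -m inch '[0,0.7,0.11,0,0,0,1,0,0.7,0.12,0,0,0,1,0,0.7,0.12,0,0,0,1,0,0.7,0.12,0,0,0,1,0,0.7,0.12,0,0,0,1,0,0.7,0.12,0,0,0,1,0,0.6,0.12,0,0,0,1,0,0.6,0.12,0,0,0,1,0,0.6,0.12,0,0,0,1,0,0,0,0,0,0,1]'
python3 -c "
from h import *
state()"
```

```text
time_s: 15.62
ee_pos: [0.5739, 0.073, 0.0284]
eef_rot: [2.952, 0.0, 1.746]
force: [-0.3, -0.2, 0.3]
grip_width: 0.0941
t 15.62 board-frame mm [ 2.2 18.9 28.4] tilt 0.189 xt [-0.  1. -0.] F [-0.3 -0.1  0.3]
```

```bash
python3 -m inch '[0,0.29,0.06,0,0,0,1,0,0.29,0.06,0,0,0,1,0,0,0,0,0,0,1]'
python3 -c "
from h import *
state()"; python3 -m inch '[0,0.29,0.06,0,0,0,1,0,0.1,0.02,0,0,0,1,0,0,0,0,0,0,1]'
python3 -c "
from h import *
state()"
```

```text
time_s: 16.0
ee_pos: [0.5795, 0.074, 0.0283]
eef_rot: [2.952, 0.0, 1.746]
force: [0.2, -0.2, -0.2]
grip_width: 0.0937
t 16.0 board-frame mm [ 7.9 18.9 28.3] tilt 0.189 xt [-0.  1. -0.] F [ 0.2 -0.3 -0.2]
time_s: 16.38
ee_pos: [0.5817, 0.0743, 0.028]
eef_rot: [2.957, -0.0, 1.746]
force: [-14.4, -4.2, 10.0]
grip_width: 0.0941
t 16.38 board-frame mm [10.1 18.9 28. ] tilt 0.185 xt [-0.  1.  0.] F [-14.9  -1.6  10. ]
```

Contact at 15 N about where the batten should stop it. I'll back off and check.

```bash
python3 -m inch '[0,-0.98,-0.19,0,0,0,1,0,-2,-0.4,0,0,0,1,0,-4,-2,0,0,0,1,0,-4,-4,-0.1,0,0,1,0,-2,-5,-0.1,0,0,1,0,-2,-5,-0.1,0,0,1,0,0,0,0,0,0,1]'
python3 - <<'E'
from h import *
state()
im,d=ctrl.camera("wrist"); np.savez("w9.npz",d=d); save("w9.png",im[180:324,150:360],3.8)
for l,z in (("front_far",.027),("front_near",.027),("front_mid",.027),("board_edge",.018),("batten_face",.018)):
    for r in ctrl.place_of("wrist",l)[:1]: print(l,round(r["score"],2),np.round(r["centre"]),wpix(r["centre"],z))
E
```

```text
time_s: 17.25
ee_pos: [0.3998, 0.0417, 0.1523]
eef_rot: [2.657, 0.002, 1.745]
force: [1.3, 0.5, -0.7]
grip_width: 0.0941
t 17.25 board-frame mm [-174.7   18.4  152.3] tilt 0.485 xt [ 0.001  1.    -0.002] F [ 1.3  0.3 -0.7]
front_far 0.78 [254. 245.] [13.1 18.5  9. ]
front_mid 0.93 [254. 262.] [55.6 18.4  9. ]
board_edge 0.6 [245. 233.] [-9.  5.  0.]
```

View pics/w9.png

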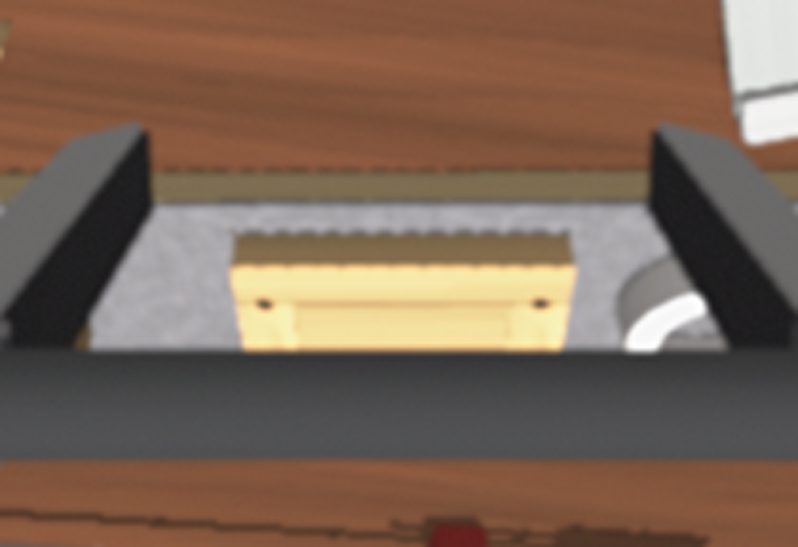

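```bash
python3 - <<'E'
from h import *
for n,x,y,z in (("edge",400,203,.018),("foot",400,237,.018),("footL",235,238,.018),("footR",568,236,.018),("top",400,264,.036),("edgeL",160,203,.018),("edgeR",640,203,.018)): print(n,wpix((x/3.8+150,y/3.8+180),z))
E
python3 -m inch '[0,-4,-4,0,0,0,1,0,-3,-5,0,0,0,1,0,0,-5,0,0,0,1,0,0,0,0,0,0,1]'
python3 - <<'E'
from h import *
state()
im,d=ctrl.camera("top"); save("t9.png",im[105:205,150:300],5)
E
```

```text
edge [-7.3 20.5  0. ]
foot [14.1 20.6  0. ]
footL [ 14.6 -47.1   0. ]
footR [13.5 89.4  0. ]
top [ 8.  20.5 18. ]
edgeL [ -7.6 -74.4   0. ]
edgeR [ -7.2 115.6   0. ]
time_s: 18.05
ee_pos: [0.2843, 0.0203, 0.2402]
eef_rot: [2.663, 0.001, 1.744]
force: [0.6, -0.0, -0.3]
grip_width: 0.0941
t 18.05 board-frame mm [-292.1   17.4  240.2] tilt 0.479 xt [ 0.002  1.    -0.001] F [ 0.6 -0.1 -0.3]
```

View pics/t9.png

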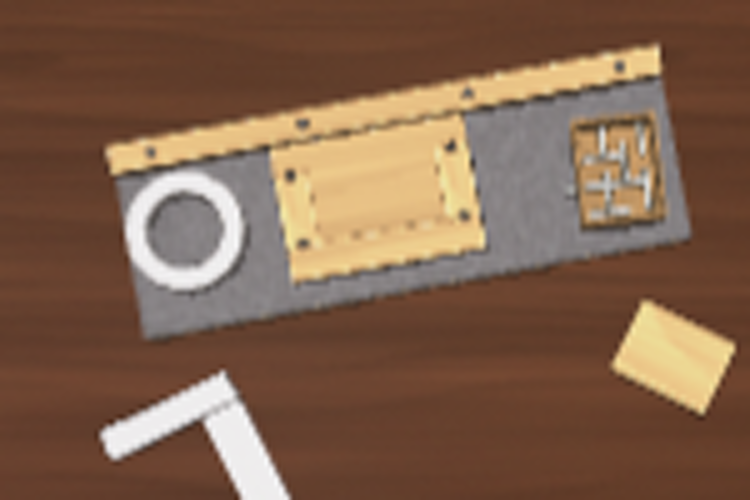

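```bash
python3 -c "
from station import ctrl
print(ctrl.hand_in())"
```

```text
the job is handed in; nothing more can be done
None
```

I turned the drawer front over onto the carpet and handed the job in at about 18 s of the 69 s allowed; the hand-in reports no verdict.

**What I did:** With the open fingertips I pushed the front about 25 mm until it butted against the board. I then raised its lip slowly while pressing with about 10 N, and took it up through about 20°, 50° and 83° until it fell face down. Last, I pushed it over the carpet until it met the batten at 15 N, then moved the arm clear.

**Last checks:**
- **Top picture:** the front lies face down, square, with its leading edge touching the batten. The tape roll, screw box, offcut and try square look where they were. I did not re-check the glue, screwdriver, tin and pot; the arm touched none of them.
- **Wrist picture:** the front's near edge is parallel to the board within about 0.01 rad.
- **Disagreement:** the gap from board edge to front measured 21 mm, where flush against the batten should give 18 mm. That is within the camera and reading error.
- **Unexplained:** the final push also showed about 10 N upward on the tool. It was gone once I backed off.

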